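# Put the tape rolls away on the tape stand

### The arm

A 7-joint arm with a two-finger parallel gripper is mounted at the origin on a cart in front of the work surface, level with it; the furniture and walls round the work are solid. World frame = base frame: x ahead of the robot, y to its left, z up, the work surface at z = 0. Lengths are in m, angles in degrees, forces in N, time in s.
With the tool pointing down it reaches from about 0.425 to 0.8 m from the base axis. Payload 8.3 kg.
Tool frame: the origin (TCP) lies at the very end of the fingers, on their centre line; the grasp point (between the pads) lies 19 mm behind it; z points along the fingers, y is the line along which they close (so a half turn about z gives the same grasp; the last joint's range is limited). The gripper opens to 85 mm and grips with 20 to 120 N. Pads are 22 mm wide; open, the fingers measure 114 mm over their backs; the gripper's body (76 mm by 85 mm) begins 54 mm behind the grasp point. The pads swing forward as they close: fully open they stand 13 mm farther back than shut.
Start: joints at [-68.348, 21.967, 0.94, 78.501, -0.361, 79.538, -2.664], TCP at [0.267, 0.565, 0.231] pointing down, gripper open.
Joint ranges: [-169.22, 169.22], [-14.56, 117.87], [-87.37, 89.26], [10.42, 133.3], [-82.24, 262.24], [0.94, 117.77], [-172.7, 172.7]. Speed limits (degrees/s): [136.94, 136.94, 172.46, 172.46, 180, 180, 180].

### API

Orientations are given as a 3x3 rotation matrix whose columns are the frame's x, y, z axes.
In Python, from workcell import arm gives the robot as it stands. The module is installed in compiled form; this text tells all that it offers.
- The arm moves only by the tool arm_command, never from a script. Its argument "increments" is a list of rows, each a list of 3 entries, a list of its own where there are three numbers: the turn, a rotation vector about the world's x, y, z in rad, then the shift along the world's x, y, z in m, then the finger opening in m, from 0 to 0.0854. A call has exactly 10 rows; each row is the pose to reach, as a shift and turn from the pose commanded when the call began; what a row does not reach only later rows make up. A row lasts 1/10 s, in which the tool goes at most 50 mm and 8.59 degrees, less where a joint would pass 70% of its speed; a pose out of reach is approached as far as the arm can. A call with a gripper value outside its range is refused whole. The fingers move at their own pace and stop on an object; "force" is the grip in N (left out, the last holds). Time passes only in rows, so rows that repeat a pose let the fingers close, or fill a call up. It gives the time, the measured TCP pose, the force, the opening and the grip force at its end, in the units of the state.
- arm.get_state(): the state, without advancing time (a new reading comes with each control period).
- arm.grab_frame(name): name is "scene" or "top" or "wrist"; returns a dict with "image" (400x640x3 uint8, red, green, blue), "intrinsics" (3x3 intrinsics, pixels), "cam_to_world" (4x4, takes a point from camera to world coordinates); the wrist camera has in their place "mount" (4x4, takes a point from camera to tool coordinates, whose origin is the TCP and whose axes are the flange's). Camera axes: x right, y up, looking along -z (the intrinsics and any distortion apply to the point x, -y, -z); pixel columns grow to the right and rows downward; lengths in m; the calibration is good to about 2 mm. A picture is of the moment at which its call begins: read the wrist's pose just before it. There is no depth.
- arm.job_done(): hands the job in; it is judged then, once.
The state is a dict: "clock": time; "q": joint angles; "qd": joint speeds; "joint_efforts": joint torques, N m; "eef_pos": TCP position; "eef_rot": TCP orientation; "force": force on the tool from outside, world axes, zero at the start; "moment": the same for the moment, N m; "finger_gap": finger opening in m; "grip_force": force on a finger pad.
Only numpy, scipy, OpenCV 4.12 (cv2) and the standard library are available. Lean on these libraries where they do the work, as an engineer would, in place of code of your own. Each camera call takes 0.05 s, during which the arm holds its last target. There are 200 camera calls.

### The job

Put the blue and the yellow roll of tape away on the post of the tape stand in order of size: thread the bigger blue roll on first, right down to the foot, then the smaller yellow roll so that it lies flat on top of the blue one. The empty cardboard core is rubbish: leave it where it lies.

Things in the scene. Friction and masses are not known exactly. Their poses are not given: they have to be found in the camera images.
- tape_stand: Tape stand, fixed to the desk: a dark steel round foot 84 mm across and 8 mm high, with a thin bright steel post, 12 mm in diameter, standing upright in its middle. The post's top is 58 mm above the desk; its last 8 mm taper to 6 mm. Origin: centre of the underside of the foot, on the desk, on the post's axis; z up along the post.
- blue_roll: The bigger roll of tape: a blue ring 62 mm in outside diameter and 20 mm high on a brown cardboard core, with a round hole 30 mm in diameter right through; about 60 g, loose, lying flat on the desk. Origin: the middle of the ring, on the hole's axis, 10 mm above its underside; z along the hole.
- yellow_roll: The smaller roll of tape: a yellow ring 48 mm in outside diameter and 20 mm high on a brown cardboard core, with a round hole 30 mm in diameter right through; about 40 g, loose, lying flat on the desk. Origin: the middle of the ring, on the hole's axis, 10 mm above its underside; z along the hole.
- empty_core: An empty cardboard core, to be left alone: a thin plain brown ring 37 mm in outside diameter and 20 mm high, hole 30 mm, loose, lying flat on the desk. Origin: the middle of the ring, 10 mm above its underside; z along the hole.
There are look-alikes about, which are no part of the job. Several things have the shape of the yellow_roll; the one meant has the colours described above.

How it is judged (in metres and radians):
On the way, in this order (a step that is already met when the one before it is completed fails the run):
1. the blue roll is threaded on the post and lies on the foot (horizontal distance between blue_roll and tape_stand below 0.014 m and z of blue_roll in the frame of tape_stand between 0.013 and 0.024 m and angle between the z axis of blue_roll and the z axis of tape_stand, either way round below 0.18 rad), for 0.2 s.
2. the yellow roll is threaded on the post and lies on the blue roll (all of step 1 and horizontal distance between yellow_roll and tape_stand below 0.014 m and z of yellow_roll in the frame of tape_stand between 0.032 and 0.045 m and angle between the z axis of yellow_roll and the z axis of tape_stand, either way round below 0.18 rad), for 0.2 s.
At the end, for the whole second after the job is handed in: Both rolls lie flat (10 degrees) and at rest on the post, within 14 mm of its axis: blue on the foot (its middle 13 to 24 mm above the desk), yellow on the blue one (middle 32 to 45 mm above the desk). The empty core is within 30 mm of where it lay (all of step 2 and linear speed of each of blue_roll, yellow_roll below 0.03 m/s and distance of empty_core from where it was at the start of the episode below 0.03 m); the robot touches nothing.
It fails at once if the empty core is moved by more than 30 mm (distance of empty_core from where it was at the start of the episode above 0.03 m).
It also fails if it takes over 58 s, if anything falls off the work surface, if the arm or the gripper's body presses on something with over 40 N, if the wrist force passes 120 N, or if a joint passes its speed limit or range.

## Working session

There is one attempt and no reset: what is moved stays moved. The work goes in short steps, Python scripts to look and compute and a tool call to move; the robot and the scene stay as the last step left them, time stands still between calls to the robot, and variables do not carry over. Pictures are saved under pics/ and viewed, at most 10 in all, crops included, and the job is handed in when it is done.

Besides the shell and the picture viewer there is one more tool, called after "Emit:" as name([rows], argument=value, ...), one row to a line, values as JSON. arm_command: Moves the arm, as the interface text tells. Its arguments: {"type":"object","properties":{"increments":{"type":"array","items":{"type":"array"}},"force":{"type":"number"}},"required":["increments"]}

```bash
mkdir -p pics; cat > h.py <<'E'
import numpy as np, cv2
from workcell import arm
def grab(n):
    s=arm.get_state(); f=arm.grab_frame(n)
    if n=="wrist":
        T=np.eye(4);T[:3,:3]=s["eef_rot"];T[:3,3]=s["eef_pos"]
        f["cam_to_world"]=T@np.array(f["mount"])
    return f
def ray(f,uv):
    M=np.array(f["cam_to_world"]);d=np.linalg.inv(f["intrinsics"])@[uv[0],uv[1],1]
    d=M[:3,:3]@[d[0],-d[1],-d[2]]
    return M[:3,3],d/np.linalg.norm(d)
def onz(f,uv,z):
    o,d=ray(f,uv);return o+d*(z-o[2])/d[2]
def proj(f,p):
    c=np.linalg.inv(f["cam_to_world"])@[*p,1];q=f["intrinsics"]@np.array([c[0],-c[1],-c[2]]);return q[:2]/q[2]
def tri(rs):
    A=0;b=0
    for o,d in rs:
        P=np.eye(3)-np.outer(d,d);A=A+P;b=b+P@o
    return np.linalg.solve(A,b)
def save(n,im): cv2.imwrite("pics/"+n,im[:,:,::-1])
E
python3 - <<'E'
from h import *
s=arm.get_state();print(s["eef_pos"],s["eef_rot"],s["finger_gap"],s["clock"])
a=grab("scene");b=grab("top")
for f in(a,b):print({k:np.round(v,3).tolist() if not isinstance(v,str) else v for k,v in f.items() if k!="image"})
save("scene.png",a["image"]);save("top.png",b["image"])
E
```

```text
[0.26637998 0.56484196 0.23031342] [[-9.04480292e-01  4.26514695e-01 -7.84782894e-04]
 [ 4.26515416e-01  9.04478649e-01 -1.72422741e-03]
 [-2.55889557e-05 -1.89425172e-03 -9.99998206e-01]] 0.08524354579705447 0.0
{'intrinsics': [[516.908, 0.0, 327.444], [0.0, 516.908, 196.493], [0.0, 0.0, 1.0]], 'cam_to_world': [[0.581, 0.613, -0.535, -0.138], [-0.814, 0.449, -0.369, -0.408], [0.014, 0.65, 0.76, 0.942], [0.0, 0.0, 0.0, 1.0]]}
{'intrinsics': [[479.568, 0.0, 322.808], [0.0, 479.568, 199.237], [0.0, 0.0, 1.0]], 'cam_to_world': [[0.009, 0.981, -0.192, 0.29], [-1.0, 0.01, 0.005, 0.03], [0.007, 0.192, 0.981, 1.298], [0.0, 0.0, 0.0, 1.0]]}
```

View pics/scene.png

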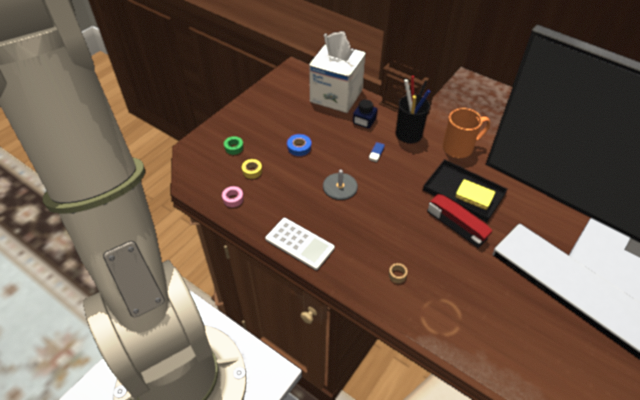

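View pics/top.png

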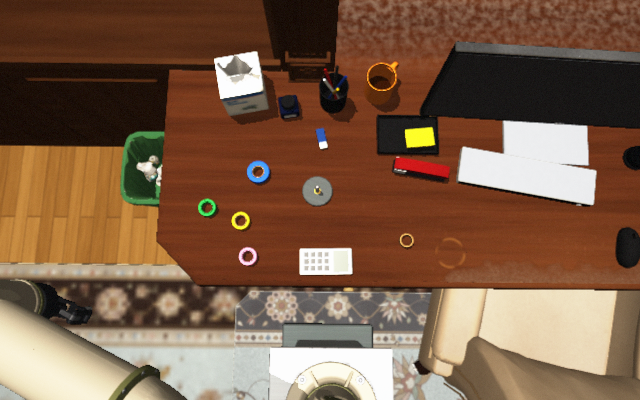

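The scene and top pictures show the rolls:
- The blue roll is at scene (300,145) / top (258,172).
- The stand is at scene (340,186) / top (317,190).
- The core is at top (406,240).

Three things have the yellow roll's shape: green at top (207,207), yellow at (240,220) and pink at (247,256). The one at (240,220) is meant, because its ring is yellow. The note pad at (420,137) is yellow but not a ring.

```bash
cat > m.py <<'E'
from h import *
R={"blue":((100,150,80),(125,255,255)),"yellow":((24,130,120),(34,255,255))}
def ring(f,col,near=None):
    hsv=cv2.cvtColor(f["image"],cv2.COLOR_RGB2HSV)
    m=cv2.inRange(hsv,*R[col]);m=cv2.morphologyEx(m,cv2.MORPH_CLOSE,np.ones((3,3)))
    cs,_=cv2.findContours(m,cv2.RETR_EXTERNAL,cv2.CHAIN_APPROX_NONE)
    out=[]
    for c in cs:
        if cv2.contourArea(c)<80: continue
        e=cv2.fitEllipse(cv2.convexHull(c)) if len(c)>5 else None
        M=cv2.moments(cv2.convexHull(c));p=(M["m10"]/M["m00"],M["m01"]/M["m00"])
        if near is None or np.hypot(p[0]-near[0],p[1]-near[1])<25: out.append((p,cv2.contourArea(c),e[1]))
    return max(out,key=lambda t:t[1]) if out else None
E
python3 - <<'E'
from m import *
a=grab("scene");b=grab("top")
for n,pa,pb in(("blue",(300,145),(258,172)),("yellow",(252,169),(240,220))):
    x=ring(a,n,pa);y=ring(b,n,pb);print(n,x,y)
    print(" tri",tri([ray(a,x[0]),ray(b,y[0])]).round(4)," z10:",onz(a,x[0],.010).round(4),onz(b,y[0],.010).round(4))
# foot: dark grey disc, low saturation
for f,p in((a,(340,186)),(b,(317,190))):
    hsv=cv2.cvtColor(f["image"],cv2.COLOR_RGB2HSV);m=((hsv[...,1]<90)&(hsv[...,2]>40)).astype(np.uint8)*255
    k=np.zeros_like(m);cv2.circle(k,p,25,255,-1);m&=k
    c=max(cv2.findContours(m,0,1)[0],key=cv2.contourArea);h=cv2.convexHull(c);e=cv2.fitEllipse(h);M=cv2.moments(h);q=(M["m10"]/M["m00"],M["m01"]/M["m00"])
    print("foot",e,q,onz(f,q,.006).round(4)); f["q"]=q
print(tri([ray(a,a["q"]),ray(b,b["q"])]).round(4))
for z in(0,.058): print("core/post top",z,onz(b,(406,240),z).round(3))
ca=cv2.resize(a["image"][115:225,210:370],None,fx=4,fy=4,interpolation=cv2.INTER_CUBIC)
cb=cv2.resize(b["image"][150:280,190:350],(640,520),interpolation=cv2.INTER_CUBIC)
save("crop.png",cv2.resize(np.vstack([ca,cb]),(400,600)) if 0 else np.hstack([cv2.resize(ca,(400,275)),cv2.resize(cb,(400,325))[:275]]))
save("cropb.png",cb)
E
```

```text
blue ((298.81974248927037, 144.3180734382451), 339.0, (20.35838508605957, 22.934892654418945)) ((257.8564378645132, 171.5567519066846), 361.0, (21.65605926513672, 22.533885955810547))
 tri [0.6158 0.2044 0.014 ]  z10: [0.6182 0.2079 0.01  ] [0.6177 0.2041 0.01  ]
yellow ((251.29467541940187, 166.3924142961342), 221.5, (15.233990669250488, 20.023452758789062)) ((240.31289640591967, 220.26779422128257), 231.5, (17.755041122436523, 17.942304611206055))
 tri [0.4786 0.2457 0.0215]  z10: [0.4854 0.2548 0.01  ] [0.4812 0.2468 0.01  ]
foot ((339.8296203613281, 184.7782745361328), (30.223045349121094, 34.211177825927734), 97.69830322265625) (339.8781549173194, 185.1708006962576) [0.5673 0.0431 0.006 ]
foot ((316.9709167480469, 190.7704315185547), (29.38559913635254, 30.26559066772461), 102.93292236328125) (316.9757751937984, 190.75363372093022) [0.566  0.0401 0.006 ]
[0.5646 0.0406 0.0103]
core/post top 0 [ 0.433 -0.203  0.   ]
core/post top 0.058 [ 0.427 -0.193  0.058]
```

View pics/cropb.png

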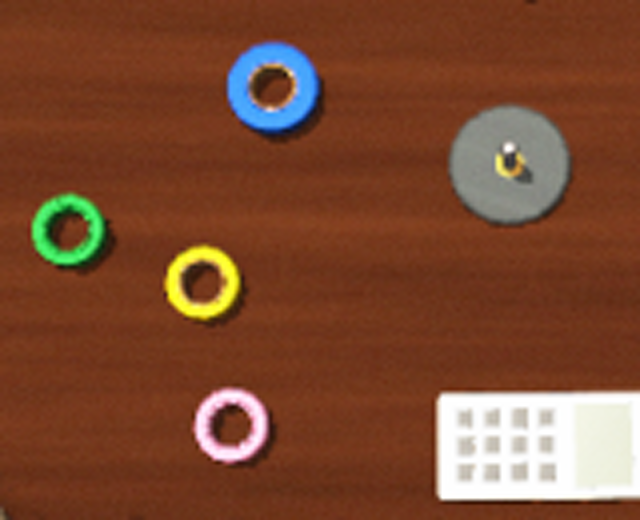

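The crop shows the yellow ring with a brown core at crop (203,283). Green is at (68,230) and pink at (231,425), so the yellow roll is confirmed. Heights from the two views agree with the text to within the calibration. Next I move above the blue roll.

Emit:
arm_command([
  [[0,0,-0.06],[0.035,-0.036,0],0.085],
  [[0,0,-0.12],[0.07,-0.072,0],0.085],
  [[0,0,-0.18],[0.105,-0.108,0],0.085],
  [[0,0,-0.24],[0.14,-0.144,0],0.085],
  [[0,0,-0.3],[0.175,-0.18,0],0.085],
  [[0,0,-0.36],[0.21,-0.216,0],0.085],
  [[0,0,-0.42],[0.245,-0.252,0],0.085],
  [[0,0,-0.48],[0.28,-0.288,0],0.085],
  [[0,0,-0.54],[0.315,-0.324,0],0.085],
  [[0,0,-0.607],[0.35,-0.36,0],0.085],
], force=40)

```text
clock: 1.2
eef_pos: [0.6162, 0.2053, 0.2313]
eef_rot: [[-0.498, 0.867, -0.0], [0.867, 0.498, 0.0], [0.0, -0.0, -1.0]]
force: [0.7, 0.6, 0.1]
finger_gap: 0.085
grip_force: 0.0
```

Emit:
arm_command([
  [[0,0,0],[0,0,-0.02],0.085],
  [[0,0,0],[0,0,-0.04],0.085],
  [[0,0,0],[0,0,-0.06],0.085],
  [[0,0,0],[0,0,-0.06],0.085],
  [[0,0,0],[0,0,-0.06],0.085],
  [[0,0,0],[0,0,-0.06],0.085],
  [[0,0,0],[0,0,-0.06],0.085],
  [[0,0,0],[0,0,-0.06],0.085],
  [[0,0,0],[0,0,-0.06],0.085],
  [[0,0,0],[0,0,-0.06],0.085],
])

```text
clock: 2.2
eef_pos: [0.6152, 0.2068, 0.1715]
eef_rot: [[-0.5, 0.866, 0.0], [0.866, 0.5, 0.0], [0.0, 0.0, -1.0]]
force: [0.2, -0.2, 0.3]
finger_gap: 0.0849
grip_force: 0.0
```

```bash
python3 - <<'E'
from m import *
s=arm.get_state();print(s["eef_pos"],s["eef_rot"].round(3) if hasattr(s["eef_rot"],"round") else s["eef_rot"],s["clock"])
f=grab("wrist");save("w1.png",f["image"]);print(np.round(f["mount"],3).tolist())
x=ring(f,"blue");print(x)
if x: print(onz(f,x[0],.02))
E
```

```text
[0.61520196 0.20684855 0.17154645] [[-0.5    0.866  0.   ]
 [ 0.866  0.5    0.   ]
 [ 0.     0.    -1.   ]] 2.2
[[0.001, 0.959, 0.283, 0.072], [1.0, -0.001, -0.001, 0.0], [-0.001, 0.283, -0.959, -0.144], [0.0, 0.0, 0.0, 1.0]]
((316.8379259850905, 185.38997603833866), 2468.0, (56.498779296875, 57.106937408447266))
[0.61547729 0.20610946 0.02      ]
```

View pics/w1.png

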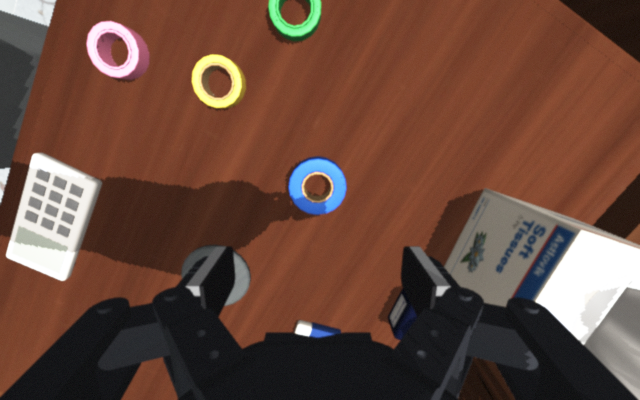

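The wrist picture shows the blue roll at (317,186), yellow at (218,82) and the foot at (216,276). The TCP is over the blue roll to within 1 mm. I descend and grip.

Emit:
arm_command([
  [[0,0,0],[0,0,-0.025],0.085],
  [[0,0,0],[0,0,-0.055],0.085],
  [[0,0,0],[0,0,-0.085],0.085],
  [[0,0,0],[0,0,-0.11],0.085],
  [[0,0,0],[0,0,-0.13],0.085],
  [[0,0,0],[0,0,-0.145],0.085],
  [[0,0,0],[0,0,-0.155],0.085],
  [[0,0,0],[0,0,-0.162],0.085],
  [[0,0,0],[0,0,-0.167],0.085],
  [[0,0,0],[0,0,-0.167],0.085],
])

```text
clock: 3.25
eef_pos: [0.6152, 0.2068, 0.0042]
eef_rot: [[-0.5, 0.866, -0.0], [0.866, 0.5, 0.0], [0.0, -0.0, -1.0]]
force: [-0.1, 0.4, -0.3]
finger_gap: 0.0852
grip_force: 0.0
```

Emit:
arm_command([
  [[0,0,0],[0,0,0],0.075],
  [[0,0,0],[0,0,0],0.07],
  [[0,0,0],[0,0,0],0.065],
  [[0,0,0],[0,0,0],0.06],
  [[0,0,0],[0,0,0],0.055],
  [[0,0,0],[0,0,0],0.05],
  [[0,0,0],[0,0,0],0.05],
  [[0,0,0],[0,0,0],0.05],
  [[0,0,0],[0,0,0],0.05],
  [[0,0,0],[0,0,0],0.05],
], force=40)

```text
clock: 4.25
eef_pos: [0.6156, 0.2069, 0.0052]
eef_rot: [[-0.5, 0.866, 0.001], [0.866, 0.5, 0.001], [-0.0, 0.001, -1.0]]
force: [-1.2, -0.4, 5.9]
finger_gap: 0.0595
grip_force: 43.7
```

Emit:
arm_command([
  [[0,0,0],[0,0,0.005],0.05],
  [[0,0,0],[0,0,0.02],0.05],
  [[0,0,0],[0,0,0.045],0.05],
  [[0,0,0],[0,0,0.075],0.05],
  [[0,0,0],[0,0,0.1],0.05],
  [[0,0,0],[0,0,0.12],0.05],
  [[0,0,0],[0,0,0.12],0.05],
  [[0,0,0],[-0.005,-0.02,0.12],0.05],
  [[0,0,0],[-0.015,-0.05,0.12],0.05],
  [[0,0,0],[-0.025,-0.08,0.12],0.05],
])

```text
clock: 5.25
eef_pos: [0.5893, 0.1261, 0.1237]
eef_rot: [[-0.5, 0.866, -0.001], [0.866, 0.5, -0.0], [0.0, -0.001, -1.0]]
force: [0.8, -1.2, -0.6]
finger_gap: 0.0592
grip_force: 43.2
```

Emit:
arm_command([
  [[0,0,0],[0,0,0],0.05],
  [[0,0,0],[0,0,0],0.05],
  [[0,0,0],[0,0,0],0.05],
  [[0,0,0],[0,0,0],0.05],
  [[0,0,0],[0,0,0],0.05],
  [[0,0,0],[0,0,0],0.05],
  [[0,0,0],[0,0,0],0.05],
  [[0,0,0],[0,0,0],0.05],
  [[0,0,0],[0,0,0],0.05],
  [[0,0,0],[0,0,0],0.05],
])

```text
clock: 6.25
eef_pos: [0.5902, 0.1267, 0.1243]
eef_rot: [[-0.499, 0.866, -0.0], [0.866, 0.499, 0.0], [0.0, -0.0, -1.0]]
force: [0.6, -0.0, -1.6]
finger_gap: 0.0595
grip_force: 43.2
```

```bash
python3 - <<'E'
from m import *
s=arm.get_state();print(s["eef_pos"],s["clock"],s["finger_gap"])
w=grab("wrist");t=grab("top");a=grab("scene")
print([ring(f,"blue") for f in(w,t,a)])
crop=cv2.resize(a["image"][90:240,220:420],(400,300),interpolation=cv2.INTER_CUBIC)
c2=cv2.resize(t["image"][120:270,210:410],(400,300),interpolation=cv2.INTER_CUBIC)
save("v2.png",np.vstack([np.hstack([crop,c2]),cv2.resize(w["image"],(480,300))[:, :].copy() if 0 else np.pad(cv2.resize(w["image"],(480,300)),((0,0),(0,320),(0,0)))]))
E
```

```text
[0.59016083 0.12673122 0.12428262] 6.25 0.05951202757040637
[((317.0372813128967, 258.5266449914847), 10511.0, (116.51559448242188, 121.15274047851562)), None, ((325.21223021582733, 126.84172661870504), 85.0, (13.775686264038086, 19.949251174926758))]
```

View pics/v2.png

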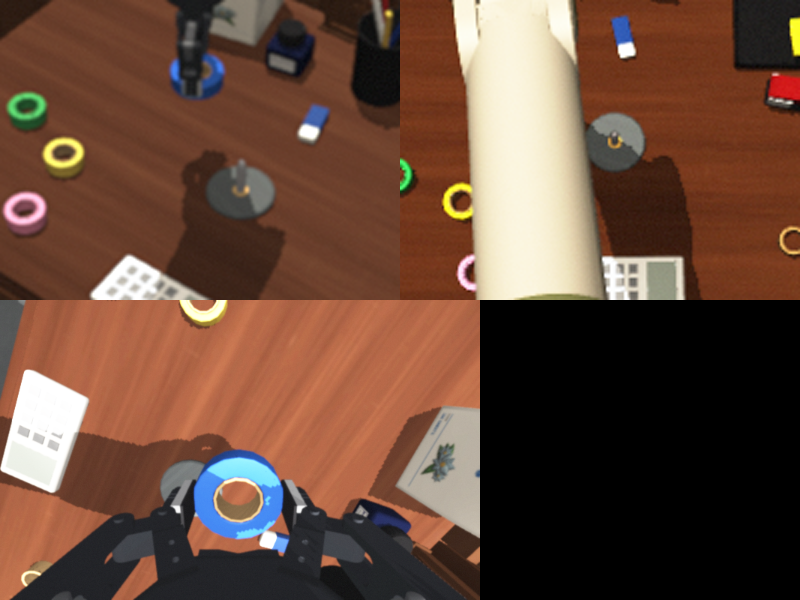

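The blue roll is gripped flat and centred: scene crop (197,75), wrist view (238,495). The foot is free below it. Next I move over the post.

Emit:
arm_command([
  [[0,0,0],[-0.003,-0.012,0],0.05],
  [[0,0,0],[-0.009,-0.034,0],0.05],
  [[0,0,0],[-0.016,-0.058,0],0.05],
  [[0,0,0],[-0.021,-0.076,0],0.05],
  [[0,0,0],[-0.024,-0.086,0],0.05],
  [[0,0,0],[-0.024,-0.086,0],0.05],
  [[0,0,0],[-0.024,-0.086,0],0.05],
  [[0,0,0],[-0.024,-0.086,-0.02],0.05],
  [[0,0,0],[-0.024,-0.086,-0.04],0.05],
  [[0,0,0],[-0.024,-0.086,-0.048],0.05],
])

```text
clock: 7.4
eef_pos: [0.5652, 0.0425, 0.0743]
eef_rot: [[-0.502, 0.865, -0.003], [0.865, 0.502, 0.0], [0.002, -0.002, -1.0]]
force: [-1.3, -1.1, -0.8]
finger_gap: 0.0592
grip_force: 43.2
```

```bash
python3 - <<'E'
from m import *
s=arm.get_state();print(s["eef_pos"],s["clock"],s["force"])
w=grab("wrist");r=ring(w,"blue");print(r, onz(w,r[0],s["eef_pos"][2]+.008))
a=grab("scene")
for z in(.058,.05): print("post tip scene px",proj(a,[.566,.0405,z]))
x0,y0=290,130
c1=cv2.resize(a["image"][y0:y0+75,x0:x0+100],(400,300),interpolation=cv2.INTER_CUBIC)
c2=cv2.resize(w["image"][190:340,220:420],(400,300),interpolation=cv2.INTER_CUBIC)
save("v3.png",np.hstack([c1,c2]))
E
```

```text
[0.56518786 0.04248595 0.07430465] 7.4 [-1.2729785  -1.07756156 -0.83816085]
((318.3302271586345, 260.7867250251004), 10484.5, (115.06037902832031, 120.08699035644531)) [0.56751717 0.04037296 0.08230465]
post tip scene px [341.18654518 171.23923664]
post tip scene px [341.07223144 173.56739258]
```

View pics/v3.png

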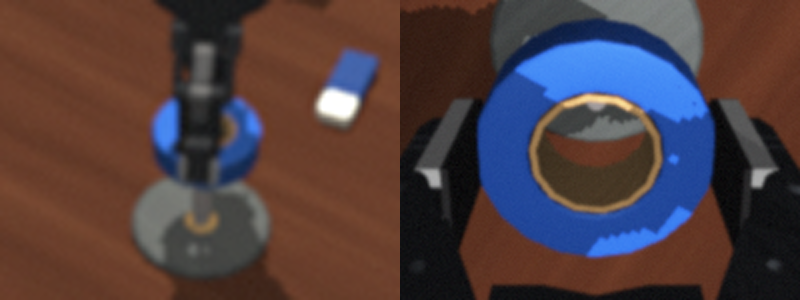

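The post stands straight below the roll in the scene view: post at crop (203,210), roll at (205,140). In the wrist crop a bright spot at (597,105), which is pixel (318,242), looks like the post's tip. I'll check that ray.

```bash
python3 - <<'E'
from m import *
w=grab("wrist");print(onz(w,(318,242),.058),proj(w,[.566,.0405,.058]))
im=cv2.cvtColor(w["image"],cv2.COLOR_RGB2HSV)[225:275,290:350];m=(im[...,1]<70)&(im[...,2]>150);ys,xs=np.nonzero(m);print(len(xs),xs.mean()+290,ys.mean()+225)
E
```

```text
[0.56788557 0.03902213 0.058     ] [316.55616936 238.68730639]
13 318.46153846153845 241.23076923076923
```

The post's tip is at (0.567, 0.040) and the roll's centre at (0.5675, 0.0405), so they agree. I lower the roll.

Emit:
arm_command([
  [[0,0,0],[0,0,-0.008],0.05],
  [[0,0,0],[0,0,-0.018],0.05],
  [[0,0,0],[0,0,-0.028],0.05],
  [[0,0,0],[0,0,-0.038],0.05],
  [[0,0,0],[0,0,-0.047],0.05],
  [[0,0,0],[0,0,-0.054],0.05],
  [[0,0,0],[0,0,-0.059],0.05],
  [[0,0,0],[0,0,-0.062],0.05],
  [[0,0,0],[0,0,-0.062],0.05],
  [[0,0,0],[0,0,-0.062],0.05],
])

```text
clock: 8.55
eef_pos: [0.5664, 0.0408, 0.0145]
eef_rot: [[-0.5, 0.866, 0.0], [0.866, 0.5, 0.0], [-0.0, 0.0, -1.0]]
force: [-0.2, 0.8, -1.1]
finger_gap: 0.0592
grip_force: 43.2
```

Emit:
arm_command([
  [[0,0,0],[0,0,0],0.062],
  [[0,0,0],[0,0,0],0.066],
  [[0,0,0],[0,0,0],0.072],
  [[0,0,0],[0,0,0],0.078],
  [[0,0,0],[0,0,0],0.085],
  [[0,0,0],[0,0,0],0.085],
  [[0,0,0],[0,0,0],0.085],
  [[0,0,0],[0,0,0],0.085],
  [[0,0,0],[0,0,0],0.085],
  [[0,0,0],[0,0,0],0.085],
])

```text
clock: 9.55
eef_pos: [0.5661, 0.0407, 0.0142]
eef_rot: [[-0.499, 0.866, -0.0], [0.866, 0.499, -0.0], [0.0, -0.0, -1.0]]
force: [-0.2, -0.8, 0.2]
finger_gap: 0.0849
grip_force: 0.0
```

Emit:
arm_command([
  [[0,0,0],[0,0,0.01],0.085],
  [[0,0,0],[0,0,0.03],0.085],
  [[0,0,0],[0,0,0.06],0.085],
  [[0,0,0],[0,0,0.09],0.085],
  [[0,0,0],[0,0,0.12],0.085],
  [[0,0,0],[-0.005,0.015,0.145],0.085],
  [[0,0,0],[-0.015,0.045,0.16],0.085],
  [[0,0,0],[-0.03,0.08,0.16],0.085],
  [[0,0,0],[-0.04,0.11,0.16],0.085],
  [[0,0,0],[-0.05,0.13,0.16],0.085],
])

```text
clock: 10.55
eef_pos: [0.5153, 0.1735, 0.1753]
eef_rot: [[-0.502, 0.865, 0.001], [0.865, 0.502, 0.001], [0.001, 0.001, -1.0]]
force: [0.5, -0.5, -0.1]
finger_gap: 0.0845
grip_force: 0.0
```

Emit:
arm_command([
  [[0,0,0],[-0.015,0.03,0],0.065],
  [[0,0,0],[-0.025,0.055,0],0.065],
  [[0,0,0],[-0.034,0.075,0],0.065],
  [[0,0,0],[-0.034,0.075,0],0.065],
  [[0,0,0],[-0.034,0.075,0],0.065],
  [[0,0,0],[-0.034,0.075,0],0.065],
  [[0,0,0],[-0.034,0.075,0],0.065],
  [[0,0,0],[-0.034,0.075,0],0.065],
  [[0,0,0],[-0.034,0.075,0],0.065],
  [[0,0,0],[-0.034,0.075,0],0.065],
])

```text
clock: 11.55
eef_pos: [0.4822, 0.2455, 0.1742]
eef_rot: [[-0.499, 0.867, -0.0], [0.867, 0.499, -0.0], [0.0, -0.0, -1.0]]
force: [-0.7, -0.6, -0.0]
finger_gap: 0.0653
grip_force: 0.0
```

```bash
python3 - <<'E'
from m import *
s=arm.get_state();print(s["eef_pos"],s["clock"],s["finger_gap"])
w=grab("wrist");r=ring(w,"yellow",(318,185)) or ring(w,"yellow");print(r, onz(w,r[0],.018), proj(w,[.48,.248,.02]))
a=grab("scene");t=grab("top")
x=ring(a,"blue",(340,180));y=ring(t,"blue",(317,190));print(x,y)
for f,q in((a,x),(t,y)):
  if q:print("blue at z.018",onz(f,q[0],.022))
if x and y:print(tri([ray(a,x[0]),ray(t,y[0])]))
yw=ring(a,"yellow",(252,169))
if yw:print("yellow tri wrist+scene",tri([ray(a,yw[0]),ray(w,r[0])]))
c1=cv2.resize(a["image"][130:230,230:380],(450,300),interpolation=cv2.INTER_CUBIC)
c2=cv2.resize(w["image"],(480,300))[:,:350]
save("v4.png",np.hstack([c1,c2]))
E
```

```text
[0.48224552 0.24548819 0.1742376 ] 11.55 0.06531224856566929Traceback (most recent call last):
  File "<stdin>", line 3, in <module>
TypeError: 'NoneType' object is not subscriptable
```

```bash
sed -i 's/"yellow":((24,130,120)/"yellow":((22,75,70)/; s/(34,255,255)/(38,255,255)/' m.py; python3 - <<'E'
from m import *
w=grab("wrist");r=ring(w,"yellow",(318,185)) or ring(w,"yellow");print(r, proj(w,[.48,.248,.02]))
if r:print(onz(w,r[0],.018))
a=grab("scene");t=grab("top")
x=ring(a,"blue",(340,180));y=ring(t,"blue",(317,190));print(x,y)
for f,q in((a,x),(t,y)):
  if q:print("blue at z.022",onz(f,q[0],.022))
if x and y:print(tri([ray(a,x[0]),ray(t,y[0])]))
c1=cv2.resize(a["image"][130:230,230:380],(450,300),interpolation=cv2.INTER_CUBIC)
c2=cv2.resize(w["image"],(480,300))[:,:350]
save("v4.png",np.hstack([c1,c2]))
E
```

```text
((316.18363850519324, 181.0524681443409), 1531.5, (44.268592834472656, 45.48322296142578)) [316.3406133  181.17618727]
[0.48000748 0.24763204 0.018     ]
((341.01637426900584, 181.64990253411304), 228.5, (22.907258987426758, 24.731395721435547)) ((317.781746031746, 188.75617283950615), 370.0, (22.055450439453125, 22.745147705078125))
blue at z.022 [0.56617368 0.0396412  0.022     ]
blue at z.022 [0.56820538 0.03781454 0.022     ]
[0.56732433 0.03881456 0.02182911]
```

View pics/v4.png

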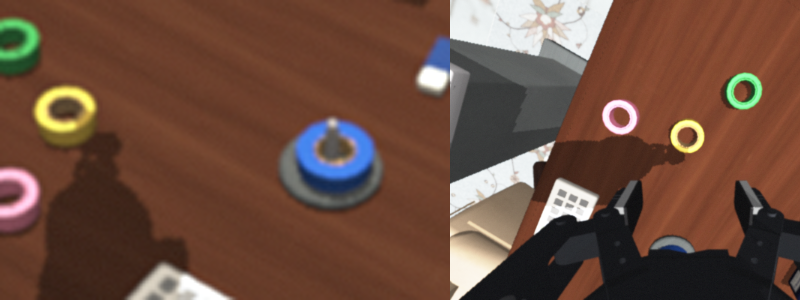

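The blue roll lies on the foot with the post through it (scene crop (333,155)), at triangulated z 22 mm. The yellow roll is at wrist (316,181), 3 mm from the TCP in x and in y. I grip it next.

Emit:
arm_command([
  [[0,0,0],[-0.001,0.001,-0.025],0.068],
  [[0,0,0],[-0.003,0.003,-0.055],0.068],
  [[0,0,0],[-0.003,0.003,-0.085],0.068],
  [[0,0,0],[-0.003,0.003,-0.11],0.068],
  [[0,0,0],[-0.003,0.003,-0.13],0.068],
  [[0,0,0],[-0.003,0.003,-0.145],0.068],
  [[0,0,0],[-0.003,0.003,-0.155],0.068],
  [[0,0,0],[-0.003,0.003,-0.162],0.068],
  [[0,0,0],[-0.003,0.003,-0.167],0.068],
  [[0,0,0],[-0.003,0.003,-0.167],0.068],
])

```text
clock: 12.75
eef_pos: [0.4791, 0.2488, 0.0071]
eef_rot: [[-0.5, 0.866, -0.0], [0.866, 0.5, -0.0], [0.0, -0.0, -1.0]]
force: [-0.1, 0.9, 0.1]
finger_gap: 0.0678
grip_force: 0.0
```

Emit:
arm_command([
  [[0,0,0],[0,0,0],0.06],
  [[0,0,0],[0,0,0],0.055],
  [[0,0,0],[0,0,0],0.05],
  [[0,0,0],[0,0,0],0.045],
  [[0,0,0],[0,0,0],0.04],
  [[0,0,0],[0,0,0],0.038],
  [[0,0,0],[0,0,0],0.038],
  [[0,0,0],[0,0,0],0.038],
  [[0,0,0],[0,0,0],0.038],
  [[0,0,0],[0,0,0],0.038],
])

```text
clock: 13.75
eef_pos: [0.4795, 0.249, 0.008]
eef_rot: [[-0.5, 0.866, 0.001], [0.866, 0.5, 0.001], [0.0, 0.001, -1.0]]
force: [-1.3, -0.4, 5.9]
finger_gap: 0.0457
grip_force: 40.1
```

Emit:
arm_command([
  [[0,0,0],[0,0,0.005],0.038],
  [[0,0,0],[0,0,0.02],0.038],
  [[0,0,0],[0,0,0.045],0.038],
  [[0,0,0],[0,0,0.075],0.038],
  [[0,0,0],[0,0,0.1],0.038],
  [[0,0,0],[0,0,0.12],0.038],
  [[0,0,0],[0,0,0.12],0.038],
  [[0,0,0],[0.01,-0.02,0.12],0.038],
  [[0,0,0],[0.025,-0.055,0.12],0.038],
  [[0,0,0],[0.038,-0.09,0.12],0.038],
])

```text
clock: 14.75
eef_pos: [0.517, 0.1582, 0.1265]
eef_rot: [[-0.501, 0.865, -0.001], [0.865, 0.501, -0.0], [0.0, -0.001, -1.0]]
force: [0.7, -0.1, -0.6]
finger_gap: 0.0456
grip_force: 41.3
```

Emit:
arm_command([
  [[0,0,0],[0.007,-0.018,0],0.038],
  [[0,0,0],[0.02,-0.048,0],0.038],
  [[0,0,0],[0.033,-0.08,0],0.038],
  [[0,0,0],[0.043,-0.105,0],0.038],
  [[0,0,0],[0.049,-0.118,0],0.038],
  [[0,0,0],[0.049,-0.118,0],0.038],
  [[0,0,0],[0.049,-0.118,-0.015],0.038],
  [[0,0,0],[0.049,-0.118,-0.035],0.038],
  [[0,0,0],[0.049,-0.118,-0.048],0.038],
  [[0,0,0],[0.049,-0.118,-0.048],0.038],
])

```text
clock: 15.75
eef_pos: [0.5642, 0.0424, 0.077]
eef_rot: [[-0.501, 0.865, -0.004], [0.865, 0.501, -0.0], [0.002, -0.004, -1.0]]
force: [0.2, 0.7, -0.5]
finger_gap: 0.0454
grip_force: 41.3
```

```bash
python3 - <<'E'
from m import *
s=arm.get_state();print(s["eef_pos"],s["clock"],s["force"])
w=grab("wrist");r=ring(w,"yellow");print(r)
if r: print(onz(w,r[0],s["eef_pos"][2]+.006))
a=grab("scene")
x0,y0=290,130
c1=cv2.resize(a["image"][y0:y0+75,x0:x0+100],(400,300),interpolation=cv2.INTER_CUBIC)
c2=cv2.resize(w["image"][190:340,220:420],(400,300),interpolation=cv2.INTER_CUBIC)
save("v5.png",np.hstack([c1,c2]))
E
```

```text
[0.56420684 0.04239286 0.07702103] 15.75 [ 0.17978491  0.74935925 -0.50882732]
((317.5365568436038, 255.87505084401056), 6349.0, (90.76465606689453, 93.60635375976562))
[0.56524527 0.04166483 0.08302103]
```

View pics/v5.png

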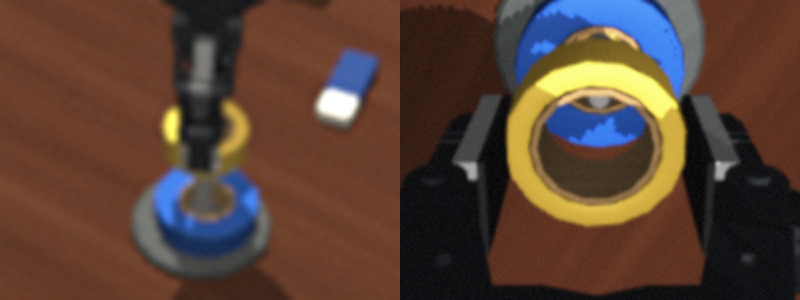

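The yellow roll is held flat over the post: the tip shows through the hole at wrist crop (598,100) and the roll is 2 mm off the post's axis. I lower it onto the blue one and release it.

Emit:
arm_command([
  [[0,0,0],[0.001,-0.001,-0.004],0.038],
  [[0,0,0],[0.001,-0.001,-0.011],0.038],
  [[0,0,0],[0.001,-0.001,-0.018],0.038],
  [[0,0,0],[0.001,-0.001,-0.025],0.038],
  [[0,0,0],[0.001,-0.001,-0.032],0.038],
  [[0,0,0],[0.001,-0.001,-0.037],0.038],
  [[0,0,0],[0.001,-0.001,-0.04],0.038],
  [[0,0,0],[0.001,-0.001,-0.042],0.038],
  [[0,0,0],[0.001,-0.001,-0.042],0.038],
  [[0,0,0],[0.001,-0.001,-0.042],0.038],
])

```text
clock: 16.85
eef_pos: [0.5673, 0.0398, 0.0375]
eef_rot: [[-0.5, 0.866, 0.0], [0.866, 0.5, 0.0], [-0.0, 0.0, -1.0]]
force: [-0.6, 0.2, 0.0]
finger_gap: 0.0456
grip_force: 41.3
```

Emit:
arm_command([
  [[0,0,0],[0,0,0],0.048],
  [[0,0,0],[0,0,0],0.053],
  [[0,0,0],[0,0,0],0.06],
  [[0,0,0],[0,0,0],0.068],
  [[0,0,0],[0,0,0],0.075],
  [[0,0,0],[0,0,0],0.075],
  [[0,0,0],[0,0,0],0.075],
  [[0,0,0],[0,0,0],0.075],
  [[0,0,0],[0,0,0],0.075],
  [[0,0,0],[0,0,0],0.075],
])

```text
clock: 17.85
eef_pos: [0.5671, 0.0397, 0.0373]
eef_rot: [[-0.499, 0.866, -0.0], [0.866, 0.499, 0.0], [0.0, -0.0, -1.0]]
force: [-0.6, -0.3, 0.3]
finger_gap: 0.0749
grip_force: 0.0
```

Emit:
arm_command([
  [[0,0,0],[0,0,0.01],0.075],
  [[0,0,0],[0,0,0.03],0.075],
  [[0,0,0],[0,0,0.06],0.075],
  [[0,0,0],[0,0,0.09],0.075],
  [[0,0,0],[0,0,0.12],0.075],
  [[0,0,0],[-0.005,0.015,0.145],0.075],
  [[0,0,0],[-0.015,0.045,0.16],0.075],
  [[0,0,0],[-0.03,0.08,0.16],0.075],
  [[0,0,0],[-0.045,0.115,0.16],0.075],
  [[0,0,0],[-0.06,0.15,0.16],0.075],
])

```text
clock: 18.85
eef_pos: [0.5066, 0.1909, 0.1984]
eef_rot: [[-0.499, 0.867, 0.001], [0.867, 0.499, 0.001], [-0.0, 0.001, -1.0]]
force: [0.4, 0.8, 0.3]
finger_gap: 0.0751
grip_force: 0.0
```

Emit:
arm_command([
  [[0,0,0],[0,0.02,0],0.075],
  [[0,0,0],[0,0.04,0],0.075],
  [[0,0,0],[0,0.05,0],0.075],
  [[0,0,0],[0,0.05,0],0.075],
  [[0,0,0],[0,0.05,0],0.075],
  [[0,0,0],[0,0.05,0],0.075],
  [[0,0,0],[0,0.05,0],0.075],
  [[0,0,0],[0,0.05,0],0.075],
  [[0,0,0],[0,0.05,0],0.075],
  [[0,0,0],[0,0.05,0],0.075],
])

```text
clock: 19.85
eef_pos: [0.5072, 0.2396, 0.1973]
eef_rot: [[-0.499, 0.866, -0.0], [0.866, 0.499, 0.0], [0.0, -0.0, -1.0]]
force: [0.5, 0.3, 0.2]
finger_gap: 0.0749
grip_force: 0.0
```

```bash
python3 - <<'E'
from m import *
s=arm.get_state();print(s["eef_pos"],s["clock"])
a=grab("scene");t=grab("top")
x=ring(a,"yellow",(340,175));y=ring(t,"yellow",(318,188));print(x,y)
if x and y:print(tri([ray(a,x[0]),ray(t,y[0])]))
c1=cv2.resize(a["image"][140:215,290:390],(400,300),interpolation=cv2.INTER_CUBIC)
c2=cv2.resize(t["image"][150:225,270:370],(400,300),interpolation=cv2.INTER_CUBIC)
save("v6.png",np.hstack([c1,c2]))
E
```

```text
[0.50717945 0.2395715  0.19728282] 19.85
((341.822934232715, 174.9404159640247), 285.0, (19.541210174560547, 20.504011154174805)) ((318.0311804008909, 186.8619153674833), 219.0, (17.20547103881836, 17.42742156982422))
[0.56744181 0.03786815 0.04591918]
```

View pics/v6.png

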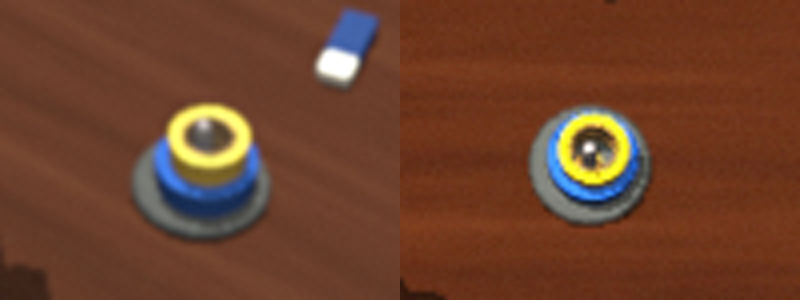

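The yellow roll lies flat on the blue one at scene crop (209,145), with the post inside both holes. The core was never approached and the arm is clear, so I hand the job in.

```bash
python3 -c "
from workcell import arm
print(arm.job_done())"
```

```text
the job is handed in; nothing more can be done
None
```

The blue roll is on the foot of the post and the yellow roll lies flat on top of it; the arm never went near the empty core, and I handed the job in at about 20 s of the 58 s allowed (no verdict came back).

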